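# Change the bayonet filter cartridge and hold it for the leak check

## Task

Stand the old grey cartridge upright in the middle of the tray's free pocket, with its grip lined up square with the tray like the others, and let go of it. Then put the fresh blue cartridge into the filter head: lugs through the slots at the white dots, push it down against the spring until its collar sits on the rim, and twist it clockwise (seen from above) a quarter turn to the red dots, as far as the stop. The cartridge springs up and part of the way back when let go, so finish still gripping it, pressed down and turned home, for the leak check; leave the three spent cartridges and the other things where they stand.

Things in the scene. Friction and masses are not known exactly. Their poses are not given: they have to be found in the camera images.
- old_cartridge: used filter cartridge on the bench, GREY collar and grip, 62 mm tall, 80 g. Origin: centre of underside, z up. Foot key 16 (x) x 20 (y) x 8 mm; round white body dia 28; two lugs on +y and -y, 7 mm wide, to 21 mm from the axis, z 12-20 mm; collar dia 40, z 30-38; flat grip on top 12 mm thick (x), 34 mm long (y), z 38-62: pinch it from above along x. Half a turn makes no difference
- new_cartridge: the fresh filter cartridge standing on the bench, BLUE collar and grip, otherwise the same shape, size, axes and origin as old_cartridge
- spent_1: a spent grey cartridge, same shape, standing in a pocket of the tray, its grip along the tray's y; stays there
- spent_2: as spent_1, in another pocket
- spent_3: as spent_1, in another pocket
- tray: white tray fixed to the bench, 130 x 130 mm, walls 16 mm high, floor 4 mm thick, 2 x 2 pockets about 59 mm wide, centres 63 mm apart; origin under its centre, x and y along its walls. The pocket at its +x -y corner is free, the others hold the spent cartridges
- tray_free (a point): centre of the floor of the tray's free pocket, 4 mm above the bench; axes are the tray's. The cartridge stands here with its y axis along this y (either way round)
- filter_head: upright aluminium cylinder fixed to the bench, dia 70, 50 mm tall (foot dia 92, a brass nipple on its +x side); origin under its centre. In its 6 mm thick dark top a bore of dia 31 with two slots 10 mm wide on +y and -y (white dots), to 22.8 mm from the axis, for the lugs; red dots on +x and -x. Inside, a spring-loaded brass driver with a key slot 7 mm deep, 1.2 mm clearance a side
- head_mouth (a point): centre of the head's mouth, on its rim, 50 mm above the bench; axes are the head's. Cartridge y goes in along this y (either way round). Cartridge origin below the mouth: 22 mm, foot rests in the driver; from 26 mm the lugs are free under the top and it can turn; 30 mm, collar on the rim. Turn clockwise from above (about -z) until cartridge y lies along this x
- head_spring (a joint): how far the driver in the filter head is pushed down, m: 0 at rest, 0.008 fully home (collar on the rim). Spring: 3.5 N at the start, 9 N fully home, always pushing up
- head_turn (a joint): how far the driver is turned clockwise from above, rad: 0 at rest (key slot along the head's y), stop at 1.571. Return spring: 0.02 N m at the start, 0.10 N m at the stop. The foot key has about 0.12 rad of play in the driver, so the driver can lag the cartridge by that
- timer: bystander: small grey-white bench timer, 64 x 64 x 20 mm, at the back; origin under its centre
- amber: bystander: amber bottle with red cap, 60 mm diameter, 122 mm tall, at the far left; origin under its centre
- marker: bystander: blue and white marker pen, 135 mm long, 17 mm thick, lying between the cartridges and the filter head; origin under its centre

How it is judged:
By the outcome, as a careful person would: the job done as asked, in the order asked, and still so for the second after the job is handed in, while the arm keeps its last pose, push and grip.
It also fails if it takes over 51 s, if anything falls off the work surface, if the arm or the gripper's body presses on something with over 40 N, if the wrist force passes 120 N, or if a joint passes its speed limit or range.

## Robot

A 6-joint arm with a two-finger parallel gripper is mounted at the origin on the work surface; the furniture and walls round the work are solid. World frame = base frame: x ahead of the robot, y to its left, z up, the work surface at z = 0. Lengths are in mm, angles in rad, forces in N, time in s.
With the tool pointing down it reaches from about 400 to 925 mm from the base axis. Payload 12.5 kg.
Tool frame: the origin (TCP) lies on the centre line of the jaws, within the pads' length; the fingertips stand 19 mm ahead of it and the grasp point (between the pads) is the TCP; z points along the fingers, y is the line along which they close (so a half turn about z gives the same grasp; the last joint's range is limited). The gripper opens to 95 mm and grips with 3 to 60 N. Pads are 20 mm wide; open, the fingers measure 119 mm over their backs; the gripper's body (75 mm by 180 mm) begins 59 mm behind the grasp point.
Start: joints at [1.15, 0.491, 1.559, -0, 1.092, -0.106], TCP at [193.499, 594.309, 233.661] pointing down, gripper open.
Joint ranges: [-3.1, 3.1], [-0.84, 2.19], [0.05, 2.79], [-1.13, 4.28], [0.06, 2.93], [-2.69, 2.69]. Speed limits (rad/s): [2.22, 2.22, 2.79, 3.14, 3.14, 3.14].

## Interface

Orientations are given as a unit quaternion [w, x, y, z].
In Python, from workcell import sensors, vision, arm gives the robot as it stands.
- The arm moves only by the tool play_rows, never from a script. Its arguments are lists of equal length, an entry for each row: "xyz": the shift along the tool's x, y, z in m, a list of three; "roll": the turn about the tool's z in degrees; "hand": the opening, from 0 (shut) to 1 (fully open). A call has 1 to 12 rows; each row shifts and turns the commanded pose from where the row before left it, along the tool's axes as they then stand; what a row does not reach is not made up. A row lasts 1/8 s, in which the tool goes at most 62.5 mm and 10.7 degrees, less where a joint would pass 70% of its speed; a pose out of reach is approached as far as the arm can. A call with a gripper value outside its range is refused whole. The fingers move at their own pace and stop on an object; the grip force is fixed at half the most. Time passes only in rows, so rows that do not move let the fingers close. It gives the time, the measured TCP pose, the force, the opening and the grip force at its end, in the units of the state.
- sensors.get_state(): the state, without advancing time (a new reading comes with each control period).
- vision.get_image(name): name is "scene" or "top"; returns a dict with "img" (384x512x3 uint8, red, green, blue), "fx", "fy", "cx", "cy" (pixels), "R" (3x3) and "t" (3): a world point X has camera coordinates R X + t. Camera axes: x right, y down, z forward; pixel columns grow to the right and rows downward; lengths in mm; the calibration is good to about 2 mm. A picture is of the moment at which its call begins. There is no depth.
- arm.sign_off(): hands the job in; it is judged then, once.
The state is a dict: "time_s": time; "joint_pos": joint angles; "joint_velocities": joint speeds; "tau": joint torques, N m; "tcp_pos": TCP position; "orientation": TCP orientation; "ft_force": force on the tool from outside, world axes, zero at the start; "moment": the same for the moment, N m; "grip_width": finger opening in mm; "grasp_force": force on a finger pad.
Only numpy, scipy, OpenCV 4.12 (cv2) and the standard library are available. Lean on these libraries where they do the work, as an engineer would, in place of code of your own. Each camera call takes 0.05 s, during which the arm holds its last target. There are 200 camera calls.

## Working session

There is one attempt and no reset: what is moved stays moved. The work goes in short steps, Python scripts to look and compute and a tool call to move; the robot and the scene stay as the last step left them, time stands still between calls to the robot, and variables do not carry over. Pictures are saved under pics/ and viewed, at most 10 in all, crops included, and the job is handed in when it is done.

Besides the shell and the picture viewer there is one more tool, called after "Emit:" in YAML: its name, and indented under it one key for each argument. play_rows: Moves the arm, as the interface text tells. Its arguments: {"type":"object","properties":{"xyz":{"type":"array","items":{"type":"array","items":{"type":"number"}}},"roll":{"type":"array","items":{"type":"number"}},"hand":{"type":"array","items":{"type":"number"}}},"required":["xyz","roll","hand"]}

```bash
mkdir -p pics; ls; python3 - <<'E'
from workcell import sensors, vision, arm
import cv2, numpy as np
print(sensors.get_state())
for n in ("scene","top"):
    d=vision.get_image(n); cv2.imwrite(f"pics/{n}0.png",d["img"][:,:,::-1])
    np.savez(f"{n}0.npz",**d)
    print(n,d["fx"],d["fy"],d["cx"],d["cy"],d["R"],d["t"], -np.array(d["R"]).T@d["t"])
E
```

```text
pics
{'time_s': 0.0, 'joint_pos': array([ 1.15038345e+00,  4.91564983e-01,  1.55945600e+00, -1.43622940e-05,
        1.09170653e+00, -1.05570058e-01]), 'joint_velocities': array([-0.0002595 , -0.00029274,  0.00048241, -0.00019931, -0.00117243,
        0.00111398]), 'tau': array([ 5.24803236e-04, -6.12646580e+01, -2.58162940e+01,  6.92342059e-02,
        4.83626628e-02, -9.22169784e-05]), 'tcp_pos': array([193.41204334, 594.08080099, 233.05611557]), 'orientation': array([-1.41362523e-04,  1.56768725e-01,  9.87635178e-01, -5.49573419e-04]), 'ft_force': array([-0.41562742, -0.03054311, -0.63003488]), 'moment': array([ 0.01228559, -0.05188987, -0.0330962 ]), 'grasp_force': 0.0, 'grip_width': 94.76739975028133}
scene 441.25746804071446 441.25746804071446 245.51533338733063 184.62986659105025 [[ 0.7007864  -0.71310265  0.01957114]
 [-0.33467196 -0.35287241 -0.87377099]
 [ 0.62999453  0.60577691 -0.48594365]] [-150.74643869  333.02744559  765.58620423] [-265.21911833 -453.75593359  665.97175346]
top 454.4238591616077 454.4238591616077 256.77794117347116 186.7716362677319 [[ 0.02808393 -0.99954432  0.01106549]
 [-0.99261872 -0.02919246 -0.11771096]
 [ 0.11798035 -0.00767803 -0.99298625]] [ 266.25015503  477.9674486  1414.92156489] [ 300.02914106  290.94568628 1458.31347245]
```

View pics/scene0.png

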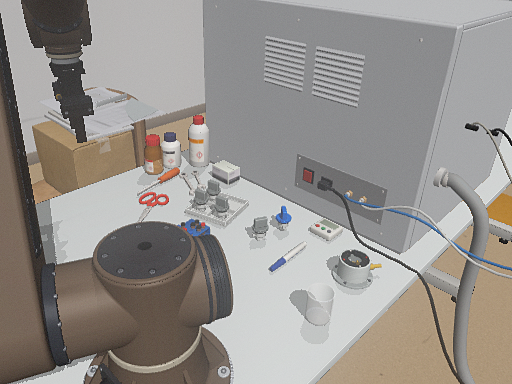

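View pics/top0.png

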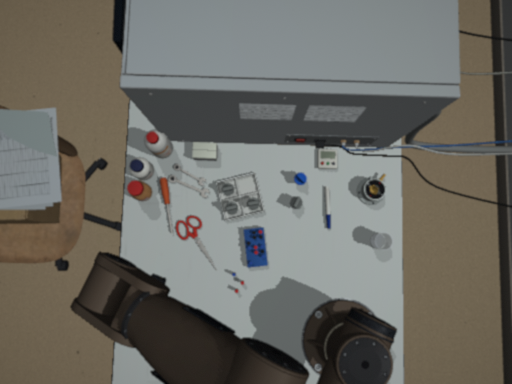

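Scene: tray near (217,207), grey cartridge (260,228), blue (284,217), marker (288,256), head (354,264). Top: tray (240,197), grey (296,202), blue (300,179), head (374,188). Next I'll zoom in.

```bash
python3 - <<'E'
import cv2
t=cv2.imread("pics/top0.png"); s=cv2.imread("pics/scene0.png")
cv2.imwrite("pics/tz.png",cv2.resize(t[155:235,205:405],None,fx=4,fy=4,interpolation=cv2.INTER_CUBIC))
cv2.imwrite("pics/sz.png",cv2.resize(s[170:300,180:390],None,fx=3.8,fy=3.8,interpolation=cv2.INTER_CUBIC))
E
```

```text
(no output)
```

View pics/tz.png

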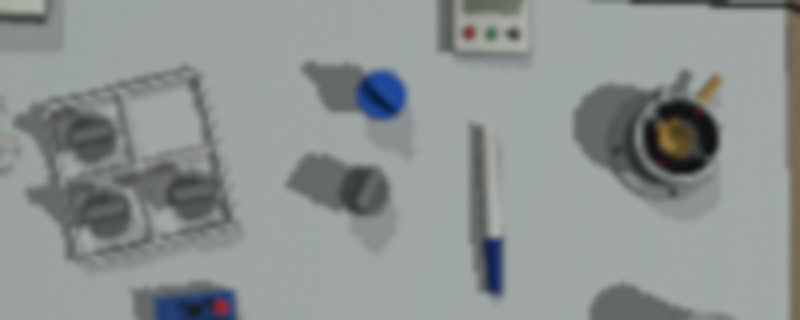

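View pics/sz.png

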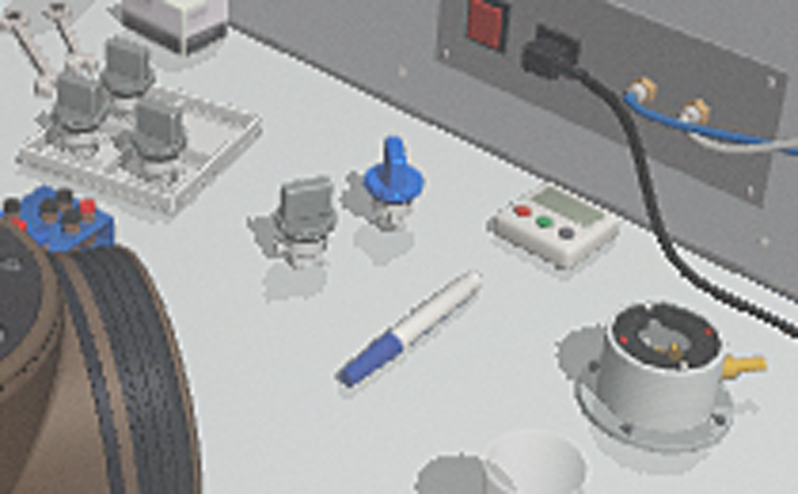

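```bash
cat > h.py <<'E'
import numpy as np, cv2
from workcell import sensors, vision
def load(n): return dict(np.load(n+"0.npz"))
def proj(d,X):
    c=np.atleast_2d(X)@d["R"].T+d["t"]; return np.c_[d["fx"]*c[:,0]/c[:,2]+d["cx"],d["fy"]*c[:,1]/c[:,2]+d["cy"]]
def ray(d,uv):
    v=d["R"].T@np.array([(uv[0]-d["cx"])/d["fx"],(uv[1]-d["cy"])/d["fy"],1]); return -d["R"].T@d["t"],v/np.linalg.norm(v)
def plane(d,uv,z):
    o,v=ray(d,uv); return o+v*(z-o[2])/v[2]
def tri(d1,p1,d2,p2):
    o1,v1=ray(d1,p1);o2,v2=ray(d2,p2)
    s=np.linalg.lstsq(np.c_[v1,-v2],o2-o1,rcond=None)[0]
    a,b=o1+s[0]*v1,o2+s[1]*v2; return (a+b)/2,np.linalg.norm(a-b)
def big(d,box,k): u,v,w,h=box; return cv2.resize(d["img"][v:v+h,u:u+w,::-1],None,fx=k,fy=k,interpolation=cv2.INTER_NEAREST)
E
python3 - <<'E'
from h import *
t,s=load("top"),load("scene")
a=[(t,289,168),(t,285,191),(t,363,177)]; b=[(s,273,202),(s,249,216),(s,341,244)]
f=lambda L:np.hstack([big(d,(u,v,22,22) if d is t else (u,v,26,26),264/22 if d is t else 264/26) for d,u,v in L])
f2=lambda L:np.hstack([cv2.resize(big(d,(u,v,26,26),10),(264,264),interpolation=cv2.INTER_NEAREST) for d,u,v in L])
cv2.imwrite("pics/m.png",np.vstack([f2(a),f2(b)]))
E
```

```text
(no output)
```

View pics/m.png

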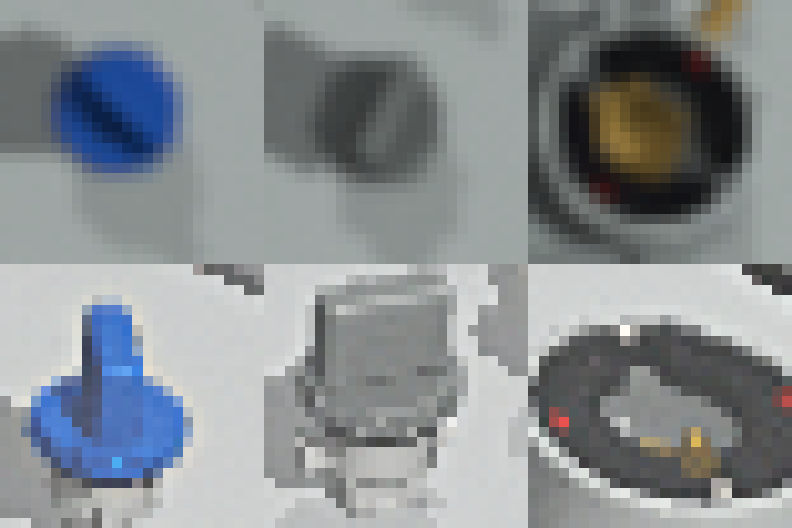

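Grip line of the blue one runs down-right (about 52° in world), the grey one steep up-right; the red dots on the head are at about top (379,183) and (370,195). Now numeric measurement.

```bash
python3 - <<'E'
from h import *
t,s=load("top"),load("scene")
def sub(d,b): u,v,w,h=b; return d["img"][v:v+h,u:u+w].astype(float)
def comps(W,thr,b,n=4):
    m=(W>thr).astype(np.uint8); k,l,st,_=cv2.connectedComponentsWithStats(m)
    out=[]
    for i in range(1,k):
        ys,xs=np.nonzero(l==i); w=W[ys,xs]; out.append((st[i,4],(xs@w)/w.sum()+b[0],(ys@w)/w.sum()+b[1]))
    return sorted(out,reverse=True)[:n]
H={}
for n,d,b in (("top",t,(358,172,32,32)),("scene",s,(334,240,40,40))):
    I=sub(d,b); W=I[...,0]-np.maximum(I[...,1],I[...,2]); W[ (I[...,1]-I[...,2])>25]=0
    r=comps(W,22,b,3); print(n,"red",np.round(r,2)); H[n]=[np.array(c[1:]) for c in r[:2]]
    g=cv2.GaussianBlur(I.max(2).astype(np.float32),(0,0),.5); m=(I.max(2)<(95 if n=="top" else 125)).astype(np.uint8)
    c,_=cv2.findContours(m,cv2.RETR_EXTERNAL,cv2.CHAIN_APPROX_NONE); c=max(c,key=cv2.contourArea); e=cv2.fitEllipse(cv2.convexHull(c)); e=((e[0][0]+b[0],e[0][1]+b[1]),*e[1:]); print(n,"disc",np.round(e[0],2),np.round(e[1:2],2),plane(d,e[0],50))
for n,d in(("top",t),("scene",s)):
    P=[plane(d,p,50) for p in H[n]]; v=P[0]-P[1]; print(n,"redmid",(P[0]+P[1])/2,np.linalg.norm(v),np.degrees(np.arctan2(v[1],v[0])))
for a in (0,1):
  for b in (0,1): print("tri",a,b,tri(t,H["top"][a],s,H["scene"][b]))
# blue
for n,d,b in (("top",t,(285,165,30,30)),("scene",s,(265,195,40,40))):
    I=sub(d,b); m=(I[...,2]-I[...,0]>40).astype(np.uint8)
    c,_=cv2.findContours(m,cv2.RETR_EXTERNAL,cv2.CHAIN_APPROX_NONE); c=max(c,key=cv2.contourArea)
    e=cv2.fitEllipse(c); x,y,w,h=cv2.boundingRect(c); q=np.array(e[0])+b[:2]
    print(n,"blue",q,e[1],(x+b[0],y+b[1],w,h),m.sum())
    if n=="top": print(plane(d,q,36)); 
    dk=m*(I.max(2)<(95 if n=="top" else 0)); ys,xs=np.nonzero(dk)
    if len(xs)>4:
        vx,vy,x0,y0=cv2.fitLine(np.c_[xs,ys].astype(np.float32)[:,None],cv2.DIST_L2,0,.01,.01).ravel(); x0+=b[0];y0+=b[1]
        A,B=plane(d,(x0,y0),38),plane(d,(x0+5*vx,y0+5*vy),38);v=B-A;print("dark",A,np.degrees(np.arctan2(v[1],v[0])))
E
```

```text
top red [[  3.   379.28 182.65]
 [  1.   370.   195.  ]]
top disc [374.56 188.79] [[18.74 19.35]] [471.84275298 -88.44636473  50.        ]
scene red [[  5.   365.96 256.86]
 [  4.   343.56 258.92]]
scene disc [354.95 258.03] [[16.52 28.38]] [470.40132356 -89.73001478  50.        ]
top redmid [471.77170671 -88.73026454  50.        ] 49.34319268856501 -36.285296326640484
scene redmid [470.61001744 -89.21665626  50.        ] 52.60922669633918 -36.135569962897335
tri 0 0 (array([ 492.11532713, -104.00708063,   49.33784374]), np.float64(1.1711533798801377))
tri 0 1 (array([475.96536078, -84.92211526,  47.04250435]), np.float64(48.03414216323491))
tri 1 0 (array([465.39939932, -92.65894676,  54.53407225]), np.float64(46.638657944174156))
tri 1 1 (array([451.38789087, -73.6317112 ,  48.99799519]), np.float64(1.8717871752128654))
top blue [300.20159054 178.51252937] (11.620535850524902, 12.015536308288574) (294, 172, 13, 13) 125
[499.34587666 143.42255327  36.        ]
dark [498.50708381 150.38283518  38.        ] -134.6250937668751
scene blue [283.49534607 215.31400871] (13.562135696411133, 15.836864471435547) (276, 206, 16, 17) 154
```

```bash
python3 - <<'E'
from h import *
t,s=load("top"),load("scene"); np.set_printoptions(precision=1,suppress=True)
# blue collar in scene: lower contour only
b=(265,195); I=s["img"][195:235,265:305].astype(float); m=(I[...,2]-I[...,0]>40).astype(np.uint8)
print([(195+r,265+np.nonzero(m[r])[0].min(),265+np.nonzero(m[r])[0].max()) for r in range(40) if m[r].any()])
print("grey top",plane(t,(296,202.5),36))
A,B=plane(s,(253.8,218.75),62),plane(s,(266.8,217.6),62);v=B-A;print("grey grip top (scene)",A,B,(A+B)/2,np.linalg.norm(v),np.degrees(np.arctan2(v[1],v[0])))
G=cv2.cvtColor(s["img"],cv2.COLOR_RGB2GRAY)
T=cv2.cvtColor(t["img"],cv2.COLOR_RGB2GRAY)
print("top grey patch 287-306 x 192-212");print(T[192:213,287:307])
print("scene grey patch");print(G[216:244,250:271])
print("tray pocket");print(T[168:200,230:266])
E
```

```text
[(206, np.int64(282), np.int64(285)), (207, np.int64(282), np.int64(285)), (208, np.int64(282), np.int64(285)), (209, np.int64(282), np.int64(285)), (210, np.int64(282), np.int64(286)), (211, np.int64(282), np.int64(286)), (212, np.int64(283), np.int64(286)), (213, np.int64(278), np.int64(287)), (214, np.int64(277), np.int64(289)), (215, np.int64(276), np.int64(290)), (216, np.int64(276), np.int64(290)), (217, np.int64(276), np.int64(290)), (218, np.int64(276), np.int64(291)), (219, np.int64(276), np.int64(290)), (220, np.int64(277), np.int64(290)), (221, np.int64(279), np.int64(289)), (222, np.int64(280), np.int64(288))]
grey top [422.9 155.4  36. ]
grey grip top (scene) [408.8 163.3  62. ] [435.9 144.4  62. ] [422.3 153.9  62. ] 33.02124702863151 -34.80740263279413
top grey patch 287-306 x 192-212
[[161 163 163 164 164 163 163 163 163 163 163 161 158 155 151 152 149 146
  144 142]
 [148 158 162 164 163 164 163 163 164 163 163 163 163 162 159 160 158 155
  149 144]
 [122 133 148 157 162 163 164 164 164 164 164 164 164 163 164 163 163 161
  157 150]
 [105 110 121 133 148 156 157 157 
[... 3510 characters left out ...]
192 191 189 185 190 183 191 210 210
  207 208 208]
 [211 213 191 193 197 194 111 162 199 189 204 208 184 169 155 188 189 209
  207 208 208]
 [210 191 186 189 191 196 193 133 172 167 191 192 192 188 186 211 206 208
  208 208 207]
 [190 186 189 190 189 190 193 187 191 188 190 190 188 189 191 190 211 209
  208 208 208]
 [188 190 188 190 193 190 193 191 191 191 189 189 191 191 190 186 210 210
  208 207 206]
 [187 189 191 189 188 191 190 190 189 191 188 192 188 191 191 189 212 208
  208 207 207]]
tray pocket
[[160 160 161 ... 162 162 162]
 [160 160 160 ... 162 162 162]
 [160 160 160 ... 162 161 162]
 ...
 [116 117 114 ... 161 161 161]
 [119 124 124 ... 161 162 162]
 [126 129 125 ... 161 162 162]]
```

```bash
python3 - <<'E'
from h import *
t,s=load("top"),load("scene")
a=cv2.resize(t["img"][168:226,210:268,::-1],(395,395),interpolation=cv2.INTER_NEAREST)
b=cv2.resize(s["img"][175:230,182:252,::-1],None,fx=5.7,fy=5.7,interpolation=cv2.INTER_NEAREST)
o=np.zeros((395,800,3),np.uint8);o[:,:395]=a;o[:b.shape[0],400:400+b.shape[1]]=b[:,:400]
cv2.imwrite("pics/tray.png",o)
E
```

```text
(no output)
```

View pics/tray.png

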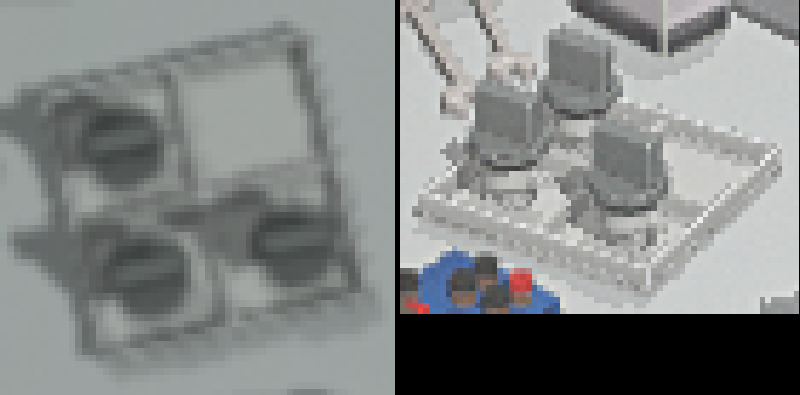

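```bash
python3 - <<'E'
from h import *
t,s=load("top"),load("scene"); np.set_printoptions(precision=1,suppress=True)
ang=lambda v:np.degrees(np.arctan2(v[1],v[0]))
A,B=plane(t,(297.05,198),62),plane(t,(294,204),62);print("grey angle",ang(A-B),"topface centre",plane(t,(297.1,201.5),62))
print("grey tri collar/top",tri(t,(297.1,201.5),s,(260.3,218.2)))
C=[plane(t,p,16) for p in [(252.1,171.6),(213.6,181.5),(222.4,219.2),(261.6,210.1)]]
D=[plane(s,p,16) for p in [(247.8,202.2),(184.7,208.7),(224.5,221.9)]]
print(np.array(C),np.mean(C,0)); print([ (np.linalg.norm(C[i]-C[i-1]),ang(C[i]-C[i-1])) for i in range(4)])
print(np.array(D),(D[0]+D[1])/2,[(np.linalg.norm(D[2]-D[i]),ang(D[2]-D[i])) for i in (0,1)], "corner tri",tri(t,(252.1,171.6),s,(247.8,202.2)))
# bright floor of free pocket in top
T=cv2.cvtColor(t["img"],cv2.COLOR_RGB2GRAY)[168:200,230:266].astype(int)
for r in range(0,32): print(168+r,' '.join(map(str,T[r])))
# blue: collar in scene centre ~ (283.4,217.8); grip top ~ (283.5,206.5)
print("blue collar tri",tri(t,(300.2,178.5),s,(283.4,217.2)))
print("blue top face rough",plane(s,(283.5,206.5),62))
print("blue px");print(t["img"][172:186,293:308,2])
E
```

```text
grey angle -25.728391284539885 topface centre [423.8 154.5  62. ]
grey tri collar/top (array([423.7, 154.6,  61. ]), np.float64(0.6944500557833916))
[[520.  296.2  16. ]
 [484.3 418.3  16. ]
 [364.8 385.7  16. ]
 [397.2 262.4  16. ]] [441.6 340.6  16. ]
[(np.float64(127.29160950814929), np.float64(15.395588142796276)), (np.float64(127.19900830549233), np.float64(106.27781600502196)), (np.float64(123.83982777931536), np.float64(-164.75908132826063)), (np.float64(127.52698219351002), np.float64(-75.27553461826764))]
[[509.2 280.4  16. ]
 [359.1 376.2  16. ]
 [393.6 253.3  16. ]] [434.1 328.3  16. ] [(np.float64(118.64752801053429), np.float64(-166.82566380663226)), (np.float64(127.63825942698116), np.float64(-74.30475401487297))] corner tri (array([522.9, 295.3,   3.5]), np.float64(2.784459677005194))
168 160 160 161 160 160 160 160 160 160 160 161 160 160 161 160 161 161 162 160 160 162 161 161 162 161 161 161 162 161 162 162 162 162 162 162 162
169 160 160 160 160 160 160 160 160 161 161 161 160 161 161 161 161 161 161 161 161 161 162 162 161 161 161 161 161 161 161 161 162 162 162 1
[... 4688 characters left out ...]
3 164]
 [105 102  93  89 118 143 152 152 150 152 153 155 157 161 163]
 [102  98  92  81  96 126 146 152 152 151 152 153 155 159 163]
 [ 98 100  98  84  76  96 127 147 153 152 150 151 155 159 162]
 [103 114 114  99  76  71  95 127 147 153 152 151 153 158 162]
 [105 121 131 118  93  70  70  95 127 146 153 152 151 156 161]
 [103 117 137 138 117  89  71  69  95 127 147 152 152 156 162]
 [104 111 131 146 141 119  98  82  74  95 126 142 151 154 158]
 [115 116 122 140 147 143 136 122  96  86 103 124 143 147 151]
 [147 144 136 131 136 143 148 143 128 118 121 129 139 143 146]
 [162 161 154 139 131 131 139 141 137 135 140 142 142 143 145]
 [164 165 160 149 139 135 139 140 141 141 144 144 143 143 144]]
```

```bash
python3 - <<'E'
from h import *
t,s=load("top"),load("scene"); np.set_printoptions(precision=1,suppress=True)
P=plane(t,(245.4,183.65),16); print("pocket top",P)
d=np.array([.245,1]);a,b=plane(t,(245.4,183.65),16),plane(t,(245.4-2.45,173.65),16);v=a-b;print("yaw",np.degrees(np.arctan2(v[1],v[0])))
C=np.array([[520,296.2,16],[484.3,418.3,16],[364.8,385.7,16],[397.2,262.4,16]])
print("corners z16->scene",proj(s,C)); C0=C.copy();C0[:,2]=0;print("z0",proj(s,C0))
print("pocket floor in scene",proj(s,[P[0],P[1],4]))
G=cv2.cvtColor(s["img"],cv2.COLOR_RGB2GRAY)
print(G[196:222,224:254].tolist().__str__().replace("],","],\n"))
print("blue/new tops", plane(t,(300.2,178.5),36))
ab=[plane(t,p,62) for p in [(301.5,177.8),(297.5,173.8)]];v=ab[0]-ab[1];print(np.degrees(np.arctan2(v[1],v[0])))
E
```

```text
pocket top [480.4 316.4  16. ]
yaw -164.56613780912312
corners z16->scene [[246.5 198.8]
 [208.9 187.8]
 [184.2 206.6]
 [223.1 220. ]]
z0 [[246.4 203.5]
 [209.  192.4]
 [184.4 211.5]
 [223.2 225. ]]
pocket floor in scene [[231.6 204.7]]
[[160, 161, 174, 207, 188, 163, 170, 164, 166, 192, 228, 196, 202, 204, 205, 203, 204, 205, 202, 204, 203, 203, 202, 203, 204, 204, 203, 203, 203, 203],
 [179, 171, 215, 196, 168, 161, 166, 162, 164, 167, 176, 161, 189, 218, 218, 210, 175, 205, 205, 204, 204, 203, 205, 203, 204, 204, 203, 204, 202, 205],
 [146, 152, 155, 149, 162, 173, 153, 186, 157, 162, 163, 160, 168, 172, 168, 187, 205, 222, 196, 199, 203, 204, 203, 204, 204, 204, 204, 204, 201, 202],
 [147, 149, 156, 135, 176, 183, 180, 187, 178, 154, 184, 163, 162, 163, 162, 167, 170, 166, 180, 204, 229, 207, 200, 206, 205, 203, 203, 203, 204, 205],
 [124, 197, 122, 126, 213, 207, 206, 182, 182, 180, 186, 177, 161, 177, 163, 162, 165, 164, 166, 171, 166, 167, 189, 172, 213, 204, 204, 205, 202, 203],
 [111, 146, 117, 137, 215, 208, 205, 204, 203, 207, 181, 182, 180, 187, 156, 144, 154, 160, 162, 1
[... 2465 characters left out ...]
04, 204, 203, 206, 205, 206, 206],
 [126, 186, 208, 183, 222, 202, 168, 160, 186, 139, 173, 183, 207, 207, 205, 205, 206, 204, 206, 206, 204, 203, 205, 204, 207, 206, 204, 205, 209, 211],
 [180, 187, 185, 223, 198, 171, 162, 167, 177, 167, 208, 205, 207, 205, 204, 204, 203, 204, 205, 205, 205, 205, 206, 207, 206, 206, 204, 205, 209, 218],
 [183, 163, 218, 191, 165, 160, 167, 169, 172, 208, 207, 206, 205, 202, 206, 204, 205, 204, 203, 205, 205, 206, 203, 205, 204, 205, 205, 205, 211, 191],
 [208, 199, 184, 164, 161, 193, 167, 173, 206, 207, 204, 206, 205, 205, 206, 205, 206, 205, 205, 206, 204, 205, 206, 206, 207, 206, 205, 206, 213, 192]]
blue/new tops [499.4 143.4  36. ]
-133.91818326115143
```

```bash
python3 - <<'E'
from h import *
t,s=load("top"),load("scene"); np.set_printoptions(precision=1,suppress=True)
y=np.radians(15.2); ex=np.array([np.cos(y),np.sin(y),0]);ey=np.array([-np.sin(y),np.cos(y),0])
P=np.array([480.4,316.4,0])
def rel(d,p,z): q=plane(d,p,z)-P; return np.round([q@ex,q@ey],1)
print("want y -29.5 (inner)/-33.5 (outer) z16:",[rel(s,p,16) for p in [(246,202),(242,206),(236,211.8),(230,217.5)]])
print("want x 29.5, z4:",[rel(s,p,4) for p in [(228.3,199.5),(234,200.5),(241,202.5)]])
print("want x -29.5, z16:",[rel(s,p,16) for p in [(230,209),(234,209.8)]])
print("top: side walls +-31.5",[rel(t,p,16) for p in [(234.9,183),(236.2,189),(255.4,183),(257.2,190)]])
print("top: far/near walls +-31.5",[rel(t,p,16) for p in [(239.5,175),(248,173),(248,193),(252,192)]])
E
```

```text
want y -29.5 (inner)/-33.5 (outer) z16: [array([ 16.6, -37.4]), array([ -7.8, -38.3]), array([-42.3, -39.2]), array([-74.9, -39.7])]
want x 29.5, z4: [array([19.5, 22.9]), array([23.2,  5.8]), array([ 24.1, -17. ])]
want x -29.5, z16: [array([-38.5, -17.8]), array([-36.3, -29.3])]
top: side walls +-31.5 [array([ 9.9, 32.2]), array([-9.9, 32.6]), array([ -5.4, -31.5]), array([-28.7, -31.8])]
top: far/near walls +-31.5 [array([31.6, 12. ]), array([ 31.5, -16. ]), array([-31.2,  -1. ]), array([-31.1, -14.2])]
```

```bash
cat > plan.py <<'E'
# python3 plan.py x y z phi_deg : roll to do first, then shift in the rolled tool axes (mm)
import sys
from h import *
from scipy.spatial.transform import Rotation as R
def pose():
    s=sensors.get_state(); q=s["orientation"]; M=R.from_quat([*q[1:],q[0]]).as_matrix()
    return s,np.array(s["tcp_pos"]),M,np.degrees(np.arctan2(M[1,0],M[0,0]))
if __name__=="__main__":
    s,p,M,phi=pose(); x,y,z,f=map(float,sys.argv[1:])
    roll=(phi-f+180)%360-180; N=R.from_euler("z",-roll,degrees=True).as_matrix()@M
    print("t",round(s["time_s"],2),"p",p.round(1),"phi",round(phi,2),"j6",s["joint_pos"][5].round(2),"width",round(s["grip_width"],1),"F",np.round(s["ft_force"],1),"tilt",M[:2,2].round(4))
    print("roll",round(roll,2),"shift mm",(N.T@(np.array([x,y,z])-p)).round(2))
E
python3 plan.py 423.5 154.5 160 152
python3 - <<'E'
from h import *
t,s=load("top"),load("scene")
print("spent3 top tri",tri(t,(252.4,202),s,(221.3,197)))
E
```

```text
t 0.1 p [193.4 594.1 233.1] phi 161.97 j6 -0.11 width 95.2 F [ 0.4 -0.3 -0.5] tilt [-0.0004 -0.0009]
roll 9.97 shift mm [-409.56 -280.05   73.37]
spent3 top tri (array([418.21851917, 292.13418208,  65.2718141 ]), np.float64(0.5308761686983583))
```

Emit:
play_rows:
  xyz:
    - [0,0,0]
    - [-0.041,-0.028,0]
    - [-0.041,-0.028,0]
    - [-0.041,-0.028,0]
    - [-0.041,-0.028,0]
    - [-0.041,-0.028,0]
    - [-0.041,-0.028,0.012]
    - [-0.041,-0.028,0.012]
    - [-0.041,-0.028,0.012]
    - [-0.041,-0.028,0.012]
    - [-0.041,-0.028,0.012]
    - [0,0,0]
  roll: [10,0,0,0,0,0,0,0,0,0,0,0]
  hand: [1,1,1,0.6,0.6,0.6,0.6,0.6,0.6,0.6,0.6,0.6]

```text
time_s: 1.6
tcp_pos: [424.6, 152.1, 172.8]
orientation: [-0.001, 0.244, 0.97, -0.0]
ft_force: [0.5, 0.2, -0.2]
grip_width: 57.0
grasp_force: 0.0
```

```bash
python3 plan.py 423.5 154.5 60 152
python3 - <<'E'
from h import *
for n in ("scene","top"):
    d=vision.get_image(n); np.savez(n+"1.npz",**d)
t,s=dict(np.load("top1.npz")),dict(np.load("scene1.npz"))
a=cv2.resize(t["img"][172:232,265:325,::-1],(400,400),interpolation=cv2.INTER_CUBIC)
b=cv2.resize(s["img"][175:245,225:295,::-1],(400,400),interpolation=cv2.INTER_CUBIC)
cv2.imwrite("pics/g1.png",np.hstack([a,b]))
E
```

```text
t 1.6 p [424.6 152.1 172.8] phi 151.73 j6 -0.88 width 57.0 F [ 0.5  0.2 -0.2] tilt [-0.0014 -0.0004]
roll -0.27 shift mm [  1.99   1.69 112.8 ]
```

View pics/g1.png

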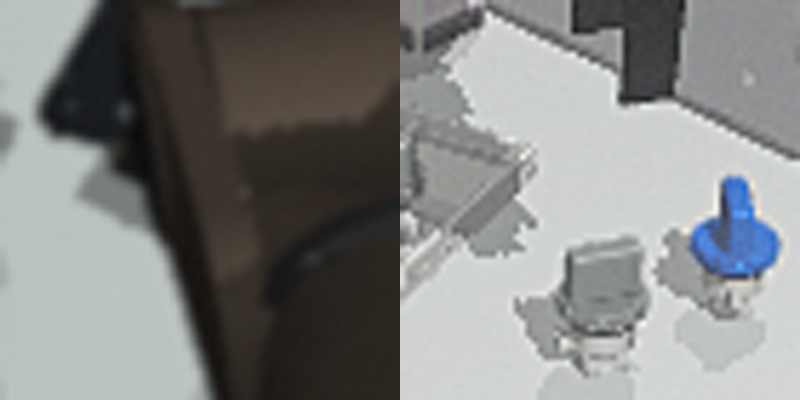

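The arm hides the top view here; the scene crop shows the fingers above the grey cartridge. Descend and grip.

Emit:
play_rows:
  xyz:
    - [0.002,0.0017,0.03]
    - [0,0,0.03]
    - [0,0,0.03]
    - [0,0,0.021]
    - [0,0,0]
    - [0,0,0]
    - [0,0,0]
    - [0,0,0]
    - [0,0,0]
    - [0,0,0]
    - [0,0,0]
  roll: [0,0,0,0,0,0,0,0,0,0,0]
  hand: [0.6,0.6,0.6,0.6,0.4,0.25,0.0,0.0,0.0,0.0,0.0]

```text
time_s: 3.08
tcp_pos: [422.9, 156.9, 62.9]
orientation: [0.0, 0.242, 0.97, 0.0]
ft_force: [-1.1, -0.1, 7.1]
grip_width: 11.7
grasp_force: 30.0
```

```bash
python3 plan.py 478 313 110 105.2
```

```text
t 3.08 p [422.9 156.9  62.9] phi 151.96 j6 -0.87 width 11.7 F [-1.1 -0.1  7.1] tilt [0.0004 0.0002]
roll 46.76 shift mm [136.19  94.1  -47.14]
```

Emit:
play_rows:
  xyz:
    - [0,0,-0.01]
    - [0,0,-0.02]
    - [0,0,-0.03]
    - [0,0,0]
  roll: [0,0,0,0]
  hand: [0,0,0,0]

```text
time_s: 3.58
tcp_pos: [423.5, 157.1, 124.4]
orientation: [0.002, 0.242, 0.97, 0.001]
ft_force: [0.1, 0.5, -0.7]
grip_width: 11.7
grasp_force: 30.0
```

```bash
python3 plan.py 478 313 110 105.2
python3 - <<'E'
from h import *
d=vision.get_image("scene"); np.savez("scene2.npz",**d)
c=proj(d,[422.9,156.9,100])[0].astype(int);print(c)
cv2.imwrite("pics/g2.png",cv2.resize(d["img"][c[1]-30:c[1]+50,c[0]-40:c[0]+40,::-1],(600,600),interpolation=cv2.INTER_CUBIC))
E
```

```text
t 3.58 p [423.5 157.1 124.4] phi 151.96 j6 -0.87 width 11.7 F [ 0.1  0.5 -0.7] tilt [0.0036 0.0008]
roll 46.76 shift mm [136.22  93.43  14.28]
[260 204]
```

View pics/g2.png

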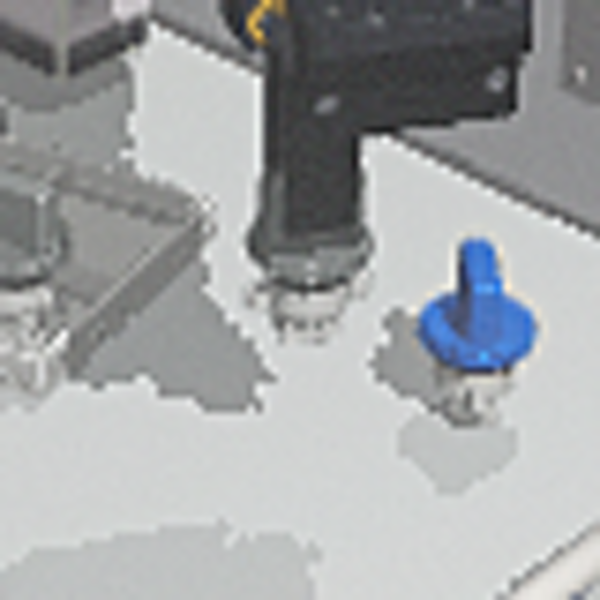

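The grey cartridge hangs upright in the fingers, its collar at about crop (310,260); now measure its hanging height numerically.

```bash
python3 - <<'E'
from h import *
a,b=load("scene"),dict(np.load("scene2.npz"))
G=cv2.cvtColor(b["img"],cv2.COLOR_RGB2GRAY)
print("proj: base0 centre, collar bottom, at lifted 61.5",proj(b,[[423.5,157,0],[423.5,157,30],[423.5,157,61.5],[423.5,157,91.5],[423.5,157,99.5]]).round(1))
print(proj(a,[[423.5,154.5,0],[423.5,154.5,30],[423.5,154.5,38]]).round(1))
for r in range(200,224): print(r,*G[r,248:276])
E
```

```text
proj: base0 centre, collar bottom, at lifted 61.5 [[258.9 237.8]
 [259.3 228.1]
 [259.7 217.7]
 [260.1 207.4]
 [260.2 204.6]]
[[259.6 238.2]
 [260.  228.5]
 [260.1 225.9]]
200 218 207 207 207 207 217 152 81 99 91 64 70 67 64 68 62 67 68 62 59 156 219 211 206 208 206 206 207
201 172 210 206 206 208 220 154 83 99 96 68 70 71 70 65 68 66 66 64 80 158 219 209 207 207 208 207 207
202 194 210 208 207 211 223 123 84 101 94 66 63 64 60 73 69 68 66 58 81 148 218 209 207 208 209 206 206
203 185 210 208 206 214 198 84 89 106 89 62 68 71 67 69 65 68 59 61 77 164 222 209 208 209 207 207 208
204 143 213 208 209 222 127 81 90 104 89 67 64 71 67 64 66 72 82 81 99 104 198 212 209 207 208 207 207
205 171 212 210 214 186 85 89 89 108 103 77 81 80 94 102 103 93 88 85 84 96 159 217 209 208 208 206 207
206 212 211 208 214 179 77 88 94 100 97 94 97 91 92 91 86 88 89 86 86 151 128 217 210 208 207 209 207
207 212 208 206 211 224 74 84 97 87 89 88 88 92 85 135 132 135 134 133 143 145 140 216 209 209 208 210 206
208 213 209 209 209 221 149 83 85 143 139 134 133 131 130 133 134 128 145 131 119 91 195 214 209 20
[... 1040 characters left out ...]
 147
218 154 150 151 143 223 216 211 212 216 159 199 193 189 198 187 188 201 203 210 210 209 210 215 216 148 152 158 122
219 153 154 153 150 161 155 215 212 213 164 207 201 187 184 154 182 212 210 210 210 209 212 218 224 150 153 157 158
220 154 154 150 154 148 146 220 213 209 208 211 212 210 210 209 210 210 210 209 211 211 215 153 163 150 155 156 158
221 153 153 156 155 151 148 158 216 210 211 210 210 211 210 212 209 211 210 209 208 214 219 147 149 152 154 153 158
222 153 152 152 154 153 153 147 221 214 209 209 209 209 209 209 210 209 209 209 210 215 155 146 151 152 155 154 154
223 153 155 154 154 152 153 148 155 219 212 211 208 208 208 209 209 207 209 210 210 214 213 148 151 154 155 154 157
```

```bash
python3 plan.py 477.1 314 87 105.2
```

```text
t 3.62 p [423.  156.9 123.3] phi 151.96 j6 -0.87 width 11.7 F [-0.6  0.1 -0.7] tilt [0.0019 0.0005]
roll 46.76 shift mm [137.45  93.32  36.26]
```

Emit:
play_rows:
  xyz:
    - [0,0,0]
    - [0,0,0]
    - [0,0,0]
    - [0,0,0]
    - [0,0,0]
    - [0.0275,0.0187,0]
    - [0.0275,0.0187,0]
    - [0.0275,0.0187,0]
    - [0.0275,0.0187,0.01]
    - [0.0275,0.0187,0.026]
    - [0,0,0]
    - [0,0,0]
  roll: [9.4,9.4,9.3,9.3,9.3,0,0,0,0,0,0,0]
  hand: [0,0,0,0,0,0,0,0,0,0,0,0]

```text
time_s: 5.12
tcp_pos: [476.2, 313.6, 86.0]
orientation: [-0.0, 0.607, 0.795, -0.001]
ft_force: [-0.4, -0.4, -0.6]
grip_width: 11.8
grasp_force: 30.0
```

```bash
python3 plan.py 477.1 314 87 105.2
python3 - <<'E'
from h import *
for n in ("scene","top"): np.savez(n+"3.npz",**vision.get_image(n))
d,t=dict(np.load("scene3.npz")),dict(np.load("top3.npz"))
b=cv2.resize(d["img"][170:230,200:260,::-1],(480,480),interpolation=cv2.INTER_NEAREST)
a=cv2.resize(t["img"][165:205,225:265,::-1],(320,320),interpolation=cv2.INTER_NEAREST)
o=np.zeros((480,800,3),np.uint8);o[:,:480]=b;o[:320,480:]=a
cv2.imwrite("pics/p3.png",o)
print(proj(d,[[477.5,312.5,24],[477.5,312.5,54],[477.5,312.5,62]]))
G=cv2.cvtColor(d["img"],cv2.COLOR_RGB2GRAY)
for r in range(184,216): print(r,*G[r,216:252])
E
```

```text
t 5.12 p [476.2 313.6  86. ] phi 105.27 j6 0.2 width 11.8 F [-0.4 -0.4 -0.6] tilt [-0.0016 -0.0008]
roll 0.07 shift mm [ 0.18  0.95 -0.99]
[[231.86110355 199.51937091]
 [231.9099227  190.28803669]
 [231.92313729 187.78925737]]
184 134 106 82 109 126 125 125 127 130 131 86 58 66 63 66 65 65 62 84 123 145 105 188 212 207 205 203 206 207 206 204 204 206 206 206 207
185 103 90 82 107 124 128 126 124 127 133 98 61 62 60 65 63 62 64 83 117 135 102 194 212 206 205 205 206 205 205 205 207 206 206 206 206
186 94 94 82 143 122 125 124 121 125 128 88 62 65 67 65 62 65 62 84 120 137 104 196 214 207 203 206 204 203 205 206 205 204 204 207 204
187 98 94 80 134 155 121 123 122 121 113 82 84 62 69 65 66 67 59 84 119 134 106 152 216 208 205 204 205 205 204 206 206 206 204 204 205
188 93 133 110 138 117 150 153 112 204 103 131 136 81 91 83 89 66 61 82 119 136 108 122 163 213 205 207 204 207 205 206 205 206 207 206 207
189 86 139 114 141 159 154 152 150 162 108 134 135 134 136 82 83 85 86 120 112 136 120 120 156 214 207 206 206 206 206 206 207 207 207 207 207
190 110 142 93 151 121 154 150 153 155 108 
[... 3075 characters left out ...]
 68 80 106 180 171 169 167 167 169 168 167 161 213 171 168 167 171 167 179 213 212 210 209 210 208 208 206 207
212 144 124 132 110 113 85 84 124 140 180 211 191 156 184 173 167 169 165 165 214 169 167 167 172 167 184 192 195 190 211 210 209 209 209 210 207
213 142 131 168 178 187 192 198 197 193 188 211 203 195 190 191 188 186 181 234 164 168 166 166 167 184 193 190 189 188 191 188 210 209 209 208 209
214 122 133 167 183 189 194 199 197 192 167 171 192 178 191 189 190 146 217 174 167 168 165 172 191 194 190 190 191 191 187 209 210 209 209 208 210
215 118 131 139 167 175 175 181 155 162 130 142 187 149 191 190 190 212 167 163 167 138 175 191 192 191 191 192 192 193 188 190 211 209 210 208 207
```

View pics/p3.png

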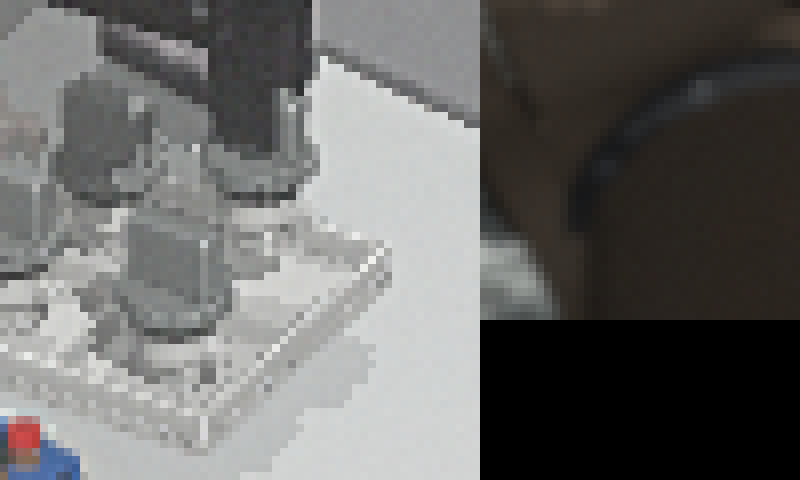

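The held cartridge's collar (crop 262,185) lies where the TCP says within about 1 mm, so the scene camera is sound here. The dark lines in the top view are shadows beside the walls, so I trust the scene: pocket at about (476.7, 308.7).

Emit:
play_rows:
  xyz:
    - [-0.0033,-0.0008,0]
    - [0,0,0.005]
    - [0,0,0.006]
    - [0,0,0.004]
    - [0,0,0.002]
    - [0,0,0.001]
    - [0,0,0]
    - [0,0,0]
  roll: [-0.3,0,0,0,0,0,0,0]
  hand: [0,0,0,0,0,0,0,0]

```text
time_s: 6.22
tcp_pos: [476.9, 310.8, 68.7]
orientation: [0.0, 0.605, 0.796, 0.0]
ft_force: [-0.4, 0.7, -0.8]
grip_width: 11.5
grasp_force: 30.0
```

Emit:
play_rows:
  xyz:
    - [0,0,0.0015]
    - [0,0,0.001]
    - [0,0,0]
  roll: [0,0,0]
  hand: [0,0,0]

```text
time_s: 6.6
tcp_pos: [477.0, 310.8, 66.9]
orientation: [0.0, 0.605, 0.796, 0.0]
ft_force: [-2.0, -0.3, 8.6]
grip_width: 11.6
grasp_force: 30.0
```

Touching the floor. Ease off, open, rise.

Emit:
play_rows:
  xyz:
    - [0,0,-0.0008]
    - [0,0,0]
    - [0,0,0]
    - [0,0,0]
    - [0,0,-0.02]
    - [0,0,-0.03]
    - [0,0,-0.04]
    - [0,0,-0.04]
    - [0,0,0]
  roll: [0,0,0,0,0,0,0,0,0]
  hand: [0,0.3,0.35,0.35,0.35,0.35,0.35,0.4,0.5]

```text
time_s: 7.72
tcp_pos: [477.8, 311.3, 199.7]
orientation: [0.001, 0.605, 0.796, 0.002]
ft_force: [-0.7, 0.3, -0.1]
grip_width: 43.1
grasp_force: 0.0
```

```bash
python3 plan.py 499.6 143.2 150 47
python3 - <<'E'
from h import *
d=vision.get_image("scene"); np.savez("scene4.npz",**d)
G=cv2.cvtColor(d["img"],cv2.COLOR_RGB2GRAY)
print(proj(d,[[476.7,308.7,4],[476.7,308.7,34]]))
for r in range(182,216): print(r,*G[r,216:252])
E
```

```text
t 7.72 p [477.8 311.3 199.7] phi 105.57 j6 0.19 width 43.1 F [-0.7  0.3 -0.1] tilt [0.0047 0.0024]
roll 58.57 shift mm [-108.09  130.3    50.23]
[[232.55657169 206.16868973]
 [232.61331819 197.06737265]]
182 146 161 155 196 192 194 170 133 63 71 68 113 179 81 79 81 99 115 154 196 191 184 208 208 205 206 205 205 205 205 209 209 213 209 216 148
183 148 154 139 165 192 190 190 193 170 115 56 106 170 70 100 122 156 192 190 189 185 205 207 208 206 206 204 206 207 206 206 205 207 210 212 210
184 128 150 109 160 190 187 188 189 191 192 168 157 185 123 199 194 191 193 189 186 182 208 206 206 203 207 206 205 206 206 204 206 206 206 207 209
185 117 135 107 160 190 185 188 187 188 190 190 194 165 164 185 164 196 194 188 210 206 206 204 207 206 206 203 208 206 206 208 207 205 205 207 206
186 116 132 111 195 188 187 186 186 187 187 192 167 157 149 150 142 144 146 183 216 213 211 206 205 207 204 205 206 207 207 204 207 206 207 205 207
187 118 133 109 179 216 186 183 186 185 185 193 125 139 144 154 150 149 147 145 170 162 197 213 208 207 208 206 206 205 205 206 205 205 206 205 206
188 117 135 111 1
[... 3401 characters left out ...]
 69 79 106 180 170 169 169 167 169 167 167 180 231 175 167 167 171 164 180 210 212 208 208 209 207 210 210 210
212 145 126 131 112 111 95 87 124 144 179 209 192 157 184 172 167 166 166 177 235 173 167 166 170 167 181 213 210 208 210 210 209 211 209 210 207
213 145 127 164 179 189 193 197 194 196 190 212 202 194 190 189 188 185 176 243 170 167 166 167 167 181 210 211 210 208 208 209 208 209 210 210 210
214 155 138 170 182 192 196 200 196 194 165 173 191 176 190 189 188 155 236 175 164 165 166 172 188 210 212 210 208 209 209 210 209 208 210 209 209
215 153 136 136 169 175 180 178 156 163 128 141 186 160 211 209 213 229 170 165 166 141 172 188 213 210 211 209 209 208 209 209 208 210 210 209 210
```

```bash
python3 - <<'E'
from h import *
d=dict(np.load("scene4.npz"))
y=np.radians(15.5);ex=np.array([np.cos(y),np.sin(y),0]);ey=np.array([-ex[1],ex[0],0])
P=np.array([476.7,308.7,34])
print(proj(d,[P,P-63*ex,P-63*ex+63*ey,P+63*ey]).round(1))
G=cv2.cvtColor(d["img"],cv2.COLOR_RGB2GRAY)
# match the collar band of the placed cartridge with the neighbours
T=G[194:202,224:242]
R=cv2.matchTemplate(G[180:222,180:256],T,cv2.TM_CCOEFF_NORMED)
for (u,v) in [(232.6,197),]: pass
for _ in range(6):
    _,m,_,l=cv2.minMaxLoc(R); print(round(m,2),(l[0]+180-224,l[1]+180-194)); R[max(0,l[1]-3):l[1]+4,max(0,l[0]-4):l[0]+5]=-1
# full-cartridge template
T=G[184:208,224:242]
R=cv2.matchTemplate(G[170:226,176:256],T,cv2.TM_CCOEFF_NORMED)
for _ in range(6):
    _,m,_,l=cv2.minMaxLoc(R); print(round(m,2),(l[0]+176-224,l[1]+170-184)); R[max(0,l[1]-3):l[1]+4,max(0,l[0]-4):l[0]+5]=-1
E
```

```text
[[232.6 197.1]
 [220.7 207.3]
 [201.3 201.1]
 [213.6 191.3]]
1.0 (0, 0)
0.73 (-19, -6)
0.73 (-11, 11)
0.54 (-31, 3)
0.5 (0, -5)
0.45 (-20, -11)
1.0 (0, 0)
0.55 (-32, 3)
0.49 (-11, 11)
0.46 (0, 4)
0.45 (-20, -6)
0.36 (-15, -14)
```

Placed in line with its neighbours within a pixel. Now the blue one.

Emit:
play_rows:
  xyz:
    - [0,0,0]
    - [0,0,0]
    - [0,0,0]
    - [0,0,0]
    - [0,0,0]
    - [0,0,0]
    - [-0.027,0.0325,0]
    - [-0.027,0.0325,0.01]
    - [-0.027,0.0325,0.02]
    - [-0.027,0.0325,0.02]
    - [0,0,0]
    - [0,0,0]
  roll: [9.9,9.9,9.9,9.9,9.9,9.9,0,0,0,0,0,0]
  hand: [0.5,0.5,0.5,0.5,0.5,0.5,0.5,0.5,0.5,0.5,0.5,0.5]

```text
time_s: 9.28
tcp_pos: [495.8, 143.1, 146.4]
orientation: [-0.0, 0.92, 0.392, -0.0]
ft_force: [1.0, 0.8, 0.8]
grip_width: 47.4
grasp_force: 0.0
```

```bash
python3 plan.py 499.6 143.2 62.5 46.3
```

```text
t 9.28 p [495.8 143.1 146.4] phi 46.13 j6 0.92 width 47.4 F [1.  0.8 0.8] tilt [-0.0011  0.    ]
roll -0.17 shift mm [ 2.82  2.75 83.88]
```

Emit:
play_rows:
  xyz:
    - [0.0028,0.0027,0.02]
    - [0,0,0.03]
    - [0,0,0.02]
    - [0,0,0.008]
    - [0,0,0]
    - [0,0,0]
  roll: [0,0,0,0,0,0]
  hand: [0.5,0.5,0.5,0.5,0.5,0.5]

```text
time_s: 10.02
tcp_pos: [500.1, 143.3, 69.7]
orientation: [0.0, 0.92, 0.392, 0.001]
ft_force: [0.1, -0.5, -0.6]
grip_width: 47.5
grasp_force: 0.0
```

```bash
python3 plan.py 499.6 143.2 62.5 46.3
```

```text
t 10.03 p [500.1 143.3  69.7] phi 46.19 j6 0.92 width 47.5 F [ 0.1 -0.5 -0.6] tilt [0.0013 0.0003]
roll -0.11 shift mm [-0.47 -0.29  7.19]
```

Emit:
play_rows:
  xyz:
    - [-0.0005,0,0.007]
    - [0,0,0]
    - [0,0,0]
    - [0,0,0]
    - [0,0,0]
    - [0,0,0]
    - [0,0,0]
  roll: [0,0,0,0,0,0,0]
  hand: [0.5,0.4,0.25,0.1,0,0,0]

```text
time_s: 10.9
tcp_pos: [499.4, 142.6, 61.9]
orientation: [-0.0, 0.92, 0.392, 0.0]
ft_force: [-0.2, -0.4, -0.8]
grip_width: 11.6
grasp_force: 30.0
```

```bash
python3 plan.py 471.2 -89 140 53.8
```

```text
t 10.9 p [499.4 142.6  61.9] phi 46.16 j6 0.92 width 11.6 F [-0.2 -0.4 -0.8] tilt [0.     0.0001]
roll -7.64 shift mm [-203.56  114.02  -78.08]
```

Emit:
play_rows:
  xyz:
    - [0,0,-0.02]
    - [0,0,-0.03]
    - [0,0,-0.028]
    - [-0.034,0.019,0]
    - [-0.034,0.019,0]
    - [-0.034,0.019,0]
    - [-0.034,0.019,0]
    - [-0.034,0.019,0]
    - [-0.034,0.019,0]
    - [0,0,0]
    - [0,0,0]
  roll: [-7.6,0,0,0,0,0,0,0,0,0,0]
  hand: [0,0,0,0,0,0,0,0,0,0,0]

```text
time_s: 12.28
tcp_pos: [470.7, -89.0, 139.9]
orientation: [-0.0, 0.892, 0.452, -0.0]
ft_force: [-0.2, -0.1, -1.0]
grip_width: 11.7
grasp_force: 30.0
```

```bash
cat > blue.py <<'E'
from h import *
from plan import pose
s,p,M,phi=pose(); zb=p[2]-61.9
print("p",p.round(1),"phi",round(phi,2))
for n in ("scene","top"):
    d=vision.get_image(n); I=d["img"].astype(float); m=((I[...,2]-I[...,0]>40)).astype(np.uint8)
    c=proj(d,[p[0],p[1],zb+34])[0]; w=np.zeros_like(m); u,v=c.astype(int); w[v-14:v+15,u-14:u+15]=1; m*=w
    print(n,"expect",c.round(2),"area",m.sum())
    for r in range(v-14,v+15):
        x=np.nonzero(m[r])[0]
        if len(x): print(r,x.min(),x.max(),len(x))
    np.savez(n+"5.npz",**d)
E
python3 blue.py
```

```text
p [470.7 -89.  139.9] phi 53.73
scene expect [358.76 235.11] area 190
223 361 361 1
224 361 362 2
225 361 363 3
226 361 364 4
227 361 364 4
228 361 365 5
229 361 366 6
230 352 365 8
231 351 365 10
232 350 365 11
233 350 367 13
234 350 368 15
235 350 368 17
236 350 368 18
237 351 368 17
238 352 368 17
239 353 367 15
240 354 367 14
241 357 365 9
242 361 361 1
top expect [380.31 186.84] area 0
```

```bash
python3 - <<'E'
from h import *
d=load("scene"); c=proj(d,[[499.4,142.6,34]])[0]; print("bench expect",c.round(2),"measured 283.5,216.6")
e=dict(np.load("scene5.npz")); X=np.array([470.7,-89,112.0])
J=(proj(e,[X+[1,0,0],X+[0,1,0],X+[0,0,1]])-proj(e,X)); print("J px/mm",J.round(3))
# silhouette edges at subpixel: blue-ness profile for several rows
for k,(dd,r0,r1,u0,u1) in {"now":(e,233,239,345,373),"bench":(d,215,220,271,296)}.items():
    I=dd["img"].astype(float); B=I[...,2]-I[...,0]
    for r in range(r0,r1): print(k,r,B[r,u0:u1].astype(int))
I=e["img"].astype(float);B=I[...,2]-I[...,0];print("now col",[ (u,B[236:246,u].astype(int)) for u in (357,359,361,363)])
I=d["img"].astype(float);B=I[...,2]-I[...,0];print("bench col",[ (u,B[216:227,u].astype(int)) for u in (281,283,285,287)])
E
```

```text
bench expect [283.19 217.57] measured 283.5,216.6
J px/mm [[ 0.249 -0.188]
 [-0.402 -0.195]
 [ 0.067 -0.379]]
now 233 [  1   1   2  -2  -3 146  90  57  58  64  68  25  -6  -2   7  51 108 136
 129 141 103 -27 114 -12  -4  -1   1   1]
now 234 [  2   0   0  -4  14  85 164 131  57  58  66  69 -12  -7  12  58 114 131
 127 137  85 -37 177 103 -10   0   3   3]
now 235 [  2   1   1  -3  29  79  91 138 130  50  53  61   8  -2  45  80 118 126
 121 130  95 103 164 165 -14  -2   0   3]
now 236 [  2   2   2  -1 -10  92  28 125 136 129 129 132 142  49  43  84 121 130
 130 126 117 151 156 179 -20  -3   2   2]
now 237 [  3   2   0   1  -6  38  46 114  85 121 129 121 131 139  28 105 118 136
 139 124 122 148 157 153 -17  -2   2   2]
now 238 [  2   2   1   0  -1  -6  28  95  71 125 118 133 132 128 120 109  86  85
 105 116 127 148 141 159 -13  -2   2   4]
bench 215 [  3   2   2  -2 -10  84 147 137  70  48  32  47 113 109 108 110 131 137
 127  89 -12  -2   0   3   2]
bench 216 [  2   2   2  -4   5 120 133 133  66  43  32  49 108 110 111 105 126 130
 134 144   9  -6   1   1   1]
bench 217 [  0   3   1  -5
[... 180 characters left out ...]
58  -7  -1   1   1]
bench 219 [  1   0   1  -1  -6  69  55 110 134 117 109  81 104 101 107 117 127 127
 133 129  21  -6   0   1   0]
now col [(357, array([142, 131, 132, 140, 123,  92,   6,  -5,  -2,  -2])), (359, array([ 43,  28, 120, 136, 119, 139,  28, -12,  -3,   1])), (361, array([121, 118,  86, 140, 133, 141,  43, -11,  -2,  -2])), (363, array([130, 139, 105, 124, 117, 146,  13,  -8,  -3,  -3]))]
bench col [(281, array([ 32,  33,  33, 109, 122, 103,  76,   2,  -4,  -2,  -2])), (283, array([108, 112, 106, 104, 115, 101, 119,  20,  -8,  -3,  -1])), (285, array([111, 108, 106, 107, 118, 111, 123,  23,  -9,  -2,   0])), (287, array([126, 132, 128, 127, 140, 123,  57,  -2,  -6,  -4,   2]))]
```

Emit:
play_rows:
  xyz:
    - [0.0003,0.0004,0.012]
    - [0,0,0.012]
    - [0,0,0.01]
    - [0,0,0.003]
    - [0,0,0.003]
    - [0,0,0]
    - [0,0,0]
  roll: [0,0,0,0,0,0,0]
  hand: [0,0,0,0,0,0,0]

```text
time_s: 13.25
tcp_pos: [471.4, -89.4, 100.1]
orientation: [0.0, 0.892, 0.452, 0.0]
ft_force: [0.4, -0.8, -0.5]
grip_width: 11.9
grasp_force: 30.0
```

```bash
python3 plan.py 471.2 -89 90 53.8; python3 -c "
from workcell import sensors as s;print(s.get_state()['moment'])"
```

```text
t 13.25 p [471.4 -89.4 100.1] phi 53.76 j6 0.31 width 11.9 F [ 0.4 -0.8 -0.5] tilt [ 0.0005 -0.0001]
roll -0.04 shift mm [ 0.18 -0.36 10.14]
[-0.07021734  0.13925787 -0.03785788]
```

Emit:
play_rows:
  xyz:
    - [0,0,0.002]
    - [0,0,0.002]
    - [0,0,0.002]
    - [0,0,0]
    - [0,0,0]
  roll: [0,0,0,0,0]
  hand: [0,0,0,0,0]

```text
time_s: 13.88
tcp_pos: [471.3, -89.3, 93.9]
orientation: [-0.0, 0.892, 0.452, 0.0]
ft_force: [-0.4, 0.4, -1.5]
grip_width: 11.7
grasp_force: 30.0
```

Emit:
play_rows:
  xyz:
    - [0,0,0.002]
    - [0,0,0.002]
    - [0,0,0.002]
    - [0,0,0.002]
    - [0,0,0]
    - [0,0,0]
  roll: [0,0,0,0,0,0]
  hand: [0,0,0,0,0,0]

```text
time_s: 14.62
tcp_pos: [471.3, -89.3, 86.0]
orientation: [-0.0, 0.892, 0.452, 0.0]
ft_force: [-0.3, 1.0, 4.8]
grip_width: 11.9
grasp_force: 30.0
```

Emit:
play_rows:
  xyz:
    - [0,0,0.002]
    - [0,0,0.002]
    - [0,0,0.001]
    - [0,0,0.001]
    - [0,0,0]
    - [0,0,0]
  roll: [0,0,0,0,0,0]
  hand: [0,0,0,0,0,0]

```text
time_s: 15.38
tcp_pos: [471.3, -89.2, 81.7]
orientation: [0.0, 0.892, 0.452, 0.001]
ft_force: [-7.4, 2.4, 34.8]
grip_width: 12.1
grasp_force: 30.0
```

Emit:
play_rows:
  xyz:
    - [0,0,-0.001]
    - [0,0,0]
    - [0,0,0]
  roll: [0,0,0]
  hand: [0,0,0]

```text
time_s: 15.75
tcp_pos: [471.3, -89.3, 81.8]
orientation: [0.0, 0.892, 0.452, 0.0]
ft_force: [-4.3, 1.8, 18.4]
grip_width: 11.4
grasp_force: 30.0
```

Seated with 18 N. Now the twist: 8 rows of 10°.

Emit:
play_rows:
  xyz:
    - [0,0,0]
    - [0,0,0]
    - [0,0,0]
    - [0,0,0]
    - [0,0,0]
    - [0,0,0]
  roll: [8,9,9,9,0,0]
  hand: [0,0,0,0,0,0]

```text
time_s: 16.5
tcp_pos: [471.2, -89.2, 81.8]
orientation: [0.0, 0.987, 0.163, 0.0]
ft_force: [-4.2, 3.0, 18.7]
grip_width: 12.1
grasp_force: 30.0
```

```bash
python3 plan.py 471.2 -89 82 -36.2; python3 -c "
from workcell import sensors as s;print(s.get_state()['moment'])"
```

```text
t 16.5 p [471.2 -89.2  81.8] phi 18.76 j6 0.92 width 12.1 F [-4.2  3.  18.7] tilt [0.0005 0.    ]
roll 54.96 shift mm [-0.11 -0.13 -0.19]
[ 0.36752241  0.96188466 -0.02199903]
```

Emit:
play_rows:
  xyz:
    - [0,0,0]
    - [0,0,0]
    - [0,0,0]
    - [0,0,0]
    - [0,0,0]
    - [0,0,0]
    - [0,0,0]
    - [0,0,0]
  roll: [9,9,9,9,9,8,0,0]
  hand: [0,0,0,0,0,0,0,0]

```text
time_s: 17.5
tcp_pos: [471.5, -89.1, 81.8]
orientation: [-0.0, 0.956, -0.294, 0.0]
ft_force: [-3.1, 4.2, 18.2]
grip_width: 11.7
grasp_force: 30.0
```

```bash
python3 plan.py 471.2 -89 82 -36.2; python3 -c "
from workcell import sensors as s;print(s.get_state()['moment'])"
```

```text
t 17.5 p [471.5 -89.1  81.8] phi -34.25 j6 1.84 width 11.7 F [-3.1  4.2 18.2] tilt [0.001  0.0001]
roll 1.95 shift mm [-0.24  0.1  -0.17]
[0.76653045 0.70565759 0.08087093]
```

Emit:
play_rows:
  xyz:
    - [0,0,0]
    - [0,0,0]
    - [0,0,0]
    - [0,0,0]
  roll: [2,2,0,0]
  hand: [0,0,0,0]

```text
time_s: 18.0
tcp_pos: [471.5, -89.0, 81.8]
orientation: [-0.0, 0.945, -0.327, 0.0]
ft_force: [-2.3, 3.9, 18.2]
grip_width: 12.3
grasp_force: 30.0
```

```bash
python3 plan.py 471.2 -89 82 -36.2; python3 -c "
from workcell import sensors as s;print(s.get_state()['moment'])"
```

```text
t 18.0 p [471.5 -89.   81.8] phi -38.22 j6 1.91 width 12.3 F [-2.3  3.9 18.2] tilt [0.001 0.   ]
roll -2.02 shift mm [-0.22  0.14 -0.19]
[0.81570571 0.67836236 0.15355162]
```

Emit:
play_rows:
  xyz:
    - [0,0,0]
    - [0,0,0]
    - [0,0,0]
    - [0,0,0]
  roll: [1.5,1.5,0,0]
  hand: [0,0,0,0]

```text
time_s: 18.5
tcp_pos: [471.4, -89.0, 81.8]
orientation: [-0.0, 0.936, -0.352, 0.0]
ft_force: [-3.2, 4.3, 18.3]
grip_width: 11.7
grasp_force: 30.0
```

```bash
python3 plan.py 471.2 -89 82 -36.2; python3 -c "
from workcell import sensors as s;print(s.get_state()['moment'])"
```

```text
t 18.5 p [471.4 -89.   81.8] phi -41.21 j6 1.97 width 11.7 F [-3.2  4.3 18.3] tilt [0.0009 0.    ]
roll -5.01 shift mm [-0.2   0.12 -0.21]
[0.7975537  0.7270533  0.16594409]
```

Emit:
play_rows:
  xyz:
    - [0,0,0]
    - [0,0,0]
    - [0,0,0]
    - [0,0,0]
  roll: [1.5,1.5,0,0]
  hand: [0,0,0,0]

```text
time_s: 19.0
tcp_pos: [471.4, -89.0, 81.8]
orientation: [-0.0, 0.926, -0.376, 0.0]
ft_force: [-2.3, 3.8, 18.1]
grip_width: 11.7
grasp_force: 30.0
```

```bash
python3 plan.py 471.2 -89 82 -36.2; python3 -c "
from workcell import sensors as s;print(s.get_state()['moment'])"
```

```text
t 19.0 p [471.4 -89.   81.8] phi -44.21 j6 2.02 width 11.7 F [-2.3  3.8 18.1] tilt [0.0008 0.    ]
roll -8.01 shift mm [-0.15  0.09 -0.21]
[0.74717832 0.73235166 0.13354673]
```

```bash
python3 - <<'E'
from h import *
d=vision.get_image("scene"); np.savez("scene6.npz",**d); o=np.load("scene5.npz")["img"]
f=lambda i,v:cv2.resize(i[v:v+46,338:384,::-1],(400,400),interpolation=cv2.INTER_CUBIC)
cv2.imwrite("pics/f.png",np.hstack([f(o,208),f(d["img"],230)]))
E
```

```text
(no output)
```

View pics/f.png

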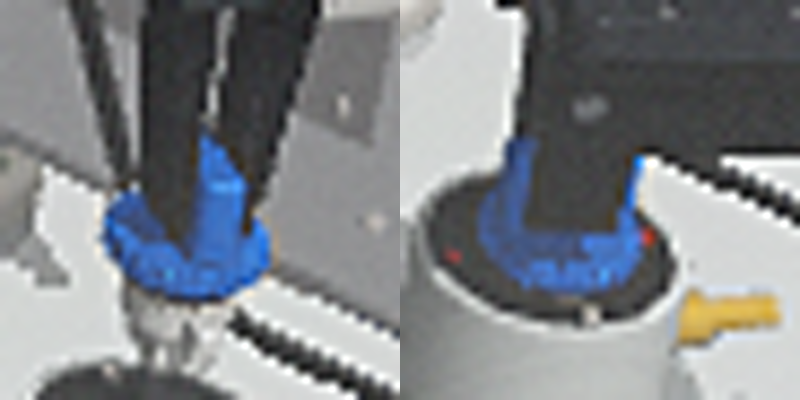

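The collar sits on the rim with the grip running toward the red dots at about (453,255) and (648,238). I'll check the torque at the stop.

```bash
cat > m.py <<'E'
from workcell import sensors,vision
import numpy as np
L=[]
for i in range(6):
    s=sensors.get_state(); L.append([s["moment"][2],s["tau"][5],s["ft_force"][2]]); vision.get_image("scene")
print(np.mean(L,0).round(3),np.std(L,0).round(3),s["time_s"])
E
python3 m.py
```

```text
[ 0.155  0.17  18.316] [0.04  0.    0.306] 19.3
```

Emit:
play_rows:
  xyz:
    - [0,0,-0.0003]
    - [0,0,0]
    - [0,0,0]
    - [0,0,0]
  roll: [1.5,1.5,0,0]
  hand: [0,0,0,0]

```text
time_s: 19.85
tcp_pos: [471.4, -89.0, 81.8]
orientation: [-0.0, 0.916, -0.4, 0.0]
ft_force: [-2.5, 4.4, 13.4]
grip_width: 11.7
grasp_force: 30.0
```

```bash
python3 m.py; python3 plan.py 471.2 -89 82 -36.2
```

```text
[ 0.226  0.215 13.509] [0.036 0.002 0.326] 20.1
t 20.15 p [471.4 -89.1  81.8] phi -47.21 j6 2.07 width 11.7 F [-1.4  3.5 14.1] tilt [0.0006 0.0001]
roll -11.01 shift mm [-0.17  0.06 -0.16]
```

Emit:
play_rows:
  xyz:
    - [0,0,0]
    - [0,0,0]
    - [0,0,0]
  roll: [2,0,0]
  hand: [0,0,0]

```text
time_s: 20.52
tcp_pos: [471.3, -89.0, 81.8]
orientation: [-0.0, 0.909, -0.416, 0.0]
ft_force: [-2.5, 4.3, 14.4]
grip_width: 11.6
grasp_force: 30.0
```

```bash
python3 m.py; python3 plan.py 471.2 -89 82 -36.2
```

```text
[ 0.363  0.355 13.813] [0.026 0.002 0.752] 20.775
t 20.82 p [471.4 -89.   81.8] phi -49.19 j6 2.1 width 11.8 F [-3.3  4.6 14.4] tilt [ 0.0006 -0.    ]
roll -12.99 shift mm [-0.15  0.08 -0.16]
```

Torque rises steeply (0.17, then 0.22, then 0.36 N m, against 0.10 N m for the return spring), so it is against the stop. The collar is on the rim with about 14 N. Handing in.

```bash
python3 -c "
from workcell import arm;print(arm.sign_off())"
```

```text
the job is handed in; nothing more can be done
None
```

The job is handed in at about 21 s: the grey cartridge stands released in the free pocket, lined up with its neighbours within a pixel in the scene view. The blue one is gripped in the head, pressed down at about 14 N with its collar on the rim and turned clockwise against the stop (0.36 N m).

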